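Put the screw tin away in the slant-top desk box and latch its lid

TASK

The lid of the blue-grey slant-top desk box is held shut by a push catch. Press the lid in near its front edge and let go, so that the catch releases and the lid springs up; set the red-lidded tin of screws down inside the box, standing upright, without dropping it in; then push the lid down and let go, so that the catch holds it shut again. Leave the paint jar, the bowl and the sanding block where they stand.

Things in the scene. Friction and masses are not known exactly. Their poses are not given: they have to be found in the camera images.
- desk_box: Slant-top desk box, blue-grey painted wood, fixed to the bench: 290 wide (y), 240 deep (x). Origin: centre of its underside; x points from the low front (towards the robot) to the high back, z up. Walls 10 thick; outer faces at x -120 (front, 50 high) and +120 (back, 155 high); sides slope between. Inner floor 10 above the bench. Open on top under the lid
- box_floor (a point): Middle of the free floor inside the box, on its surface: 20 mm behind the box's origin, 10 above the bench; axes as the box's. The floor is bare from 85 mm in front of it to 90 behind and 135 to either side (walls). In front of that stands the catch, a black housing 32 wide in the middle of the front wall, 60 high. A tin standing on the bare floor clears the shut lid
- lid (a joint): Lid angle, rad. 0: shut, held by the catch. Negative: pressed in, hard stop at -0.036 (8 mm at the free edge). Positive: opening upward, stop at 1.44. Click-pen catch: pressed to the stop (past -0.03) and let go, it releases a shut lid, or holds a lid pushed down from open; one more press releases it again. Hinge springs raise a free lid to its stop in 2 s. 1 to 4 N at the free edge moves it
- lid_press (a point): Where to press: on the lid's outer (upper) face, mid-width, 27 mm in from its free front edge, above the catch. Moves with the lid; its x runs along the lid to the hinge, z out of the outer face. The lid is a board 296 wide, 230 from hinge to free edge, 9 thick; shut, it slopes 25 degrees down to the front
- lid_hinge (a point): Middle of the lid's hinge axis (parallel to the box's y), 85 mm behind the box's origin and 155 above the bench; lid_press is 205 mm from it along the lid, 9 above its lower face. Moves with the lid, axes as lid_press. Open at its stop, the lid rises from here 57 degrees above level towards the robot, over the box: its free edge is 351 above the bench, 125 in front of the hinge
- tin_center (a point): Centre (half-way up) of the round tin of screws: bright metal, red lid, 56 in diameter, 50 high, loose, 0.10 to 0.24 kg; z up along the tin. Starts upright on the bench, left or right of the box, neighbours at least 40 mm away from its side
- paint_jar: Bystander: loose jar of blue-grey paint, white cap, 68 in diameter, 85 high; origin: centre of its underside
- paint_bowl: Bystander: loose white china bowl, 92 in diameter, 42 high; origin: centre of its underside
- sanding_block: Bystander: loose cork sanding block 85 (x) by 58 (y) by 24 high; origin: centre of its underside
There are look-alikes about, which are no part of the job. Leave any purple or turquoise look-alike of the part that bears tin_center alone.

How it is judged:
By the outcome, as a careful person would: the job done as asked, in the order asked, and still so for the second after the job is handed in, with the robot touching nothing.
It also fails if it takes over 70 s, if anything falls off the work surface, if the arm or the gripper's body presses on something with over 40 N, if the wrist force passes 120 N, or if a joint passes its speed limit or range.

ROBOT

A 7-joint arm with a two-finger parallel gripper is mounted at the origin on the work surface. World frame = base frame: x ahead of the robot, y to its left, z up, the work surface at z = 0. Lengths are in mm, angles in rad, forces in N, time in s.
With the tool pointing down it reaches from about 425 to 925 mm from the base axis. Payload 6.8 kg.
Tool frame: the origin (TCP) lies midway between the tips of the shut fingers; the grasp point (between the pads) lies 19 mm behind it; z points along the fingers, y is the direction in which the jaws open and shut (so a half turn about z gives the same grasp; the last joint's range is limited). The gripper opens to 85 mm and grips with 20 to 120 N. Pads are 22 mm wide; open, the fingers measure 114 mm over their backs; the gripper's body (76 mm by 85 mm) begins 54 mm behind the grasp point. The pads swing forward as they close: fully open they stand 13 mm farther back than shut.
Start: joints at [-1.255, 0.477, 0.022, 1.555, -0.011, 1.109, -0.083], TCP at [277.577, 615.303, 231.308] pointing down, gripper open.
Joint ranges: [-2.96, 2.96], [-0.34, 2.1], [-1.41, 1.46], [0.24, 2.44], [-1.37, 4.51], [0.17, 1.92], [-2.96, 2.96]. Speed limits (rad/s): [2.39, 2.39, 3.14, 3.14, 3.14, 3.14, 3.14].

INTERFACE

Orientations are given as a rotation vector (axis times angle).
In Python, from rig import robot gives the robot as it stands. The module is installed in compiled form; this text tells all that it offers. Calls block until the motion is done:
- robot.goto(position, orientation): joint-space move of the TCP to a pose.
- robot.movel(position, v=150, rot=None, f_stop=None): straight line of the TCP; rot=None keeps the orientation; v is the mean speed in mm/s. With f_stop (N) it stops when the force on the tool has changed by that much, and returns True; else False.
- robot.set_joints(angles): joint-space move.
- robot.grip(opening, strength=None): finger opening in mm; strength is the grip in N (None keeps the last); returns when the fingers have stopped.
- robot.hold(seconds).
- robot.ik(position, orientation): joint angles nearest the present ones, or None.
- robot.read_state(): the state.
- robot.camera(name): name is "side" or "top" or "wrist"; returns the picture (400x640x3 uint8, red, green, blue); there is no depth.
- robot.camera_info(name): a dict with "fx", "fy", "cx", "cy" (pixels), "xyz" and "orientation" of the camera in the world; the wrist camera has in their place "T_tool_cam" (4x4, takes a point from camera to tool coordinates, whose origin is the TCP and whose axes are the flange's). Camera axes: x right, y down, z forward; pixel columns grow to the right and rows downward; lengths in mm; the calibration is good to about 2 mm. A picture is of the moment at which its call begins: read the wrist's pose just before it. camera_info takes no time and is no camera call.
A pose or a line that the arm cannot do raises robot.PlanningError and nothing moves.
- robot.sign_off(): hands the job in, once; it reports no verdict.
Trained networks look in the newest picture that a camera, given by its name, has taken for a name from the list of things; names that differ only in an ending like _2 or _b are one class to them, and where a whole thing is asked for, a point or a joint stands for the part that bears it (a point fixed in the world has none). Each returns a list of dicts, best first, with "conf" (0 to 1); they miss things now and then, are a little off and sometimes report something else, mostly with a low value. They report only what shows in the picture. A call takes as long as a camera call. They do not tell look-alikes from the thing itself.
- robot.search_frame(camera, target): "location" ([row, column] as shares, 0 to 1, of the picture: columns of its width, rows of its height, amid what is visible of it).
- robot.regions_of(camera, target): "mask" (400x640 bool, what is visible of it) and "location" ([row, column] as shares, 0 to 1, of the picture: columns of its width, rows of its height, amid what is visible of it).
The state is a dict: "clock": time; "qpos": joint angles; "qd": joint speeds; "tau": joint torques, N m; "tool_pos": TCP position; "orientation": TCP orientation; "ft_force": force on the tool from outside, world axes, zero at the start; "moment": the same for the moment, N m; "grip_width": finger opening in mm.
Only numpy, scipy, OpenCV 4.12 (cv2) and the standard library are available. Lean on these libraries where they do the work, as an engineer would, in place of code of your own. Each camera call takes 0.05 s, during which the arm holds its last target. There are 200 camera calls.

## Working session

There is one attempt and no reset: what is moved stays moved. The work goes in short steps, each a Python script; the robot and the scene stay as the last script left them, time stands still between calls to the robot, and variables do not carry over. Pictures are saved under pics/ and viewed, about 8 in all and at most 12, crops included, and the job is handed in when it is done.

```bash
mkdir -p pics
python3 - <<'E'
from rig import robot
import cv2, numpy as np
print(robot.read_state())
ims=[]
for c in("top","side"):
    im=robot.camera(c); cv2.imwrite(f"pics/{c}0.png",im[:,:,::-1]); print(c,robot.camera_info(c))
    for t in("desk_box","lid","tin_center","paint_jar","paint_bowl","sanding_block"):
        print(t,[(np.round(np.array(d["location"])*[400,640],1).tolist(),round(d["conf"],2)) for d in robot.search_frame(c,t)])
E
```

```text
{'clock': 0.0, 'qpos': array([-1.25512614,  0.47780669,  0.02232181,  1.55646528, -0.01148357,
        1.10929923, -0.08312112]), 'qd': array([-0.00045435, -0.00053617, -0.00051563,  0.0007151 ,  0.00127577,
        0.00055673, -0.00033893]), 'tau': array([-3.98763382e-05, -5.96450937e+01,  1.60707179e+00, -2.81196374e+01,
        1.22513555e-02,  9.20812832e-03,  1.02822770e-05]), 'tool_pos': array([277.3216418 , 614.74161589, 230.31512478]), 'orientation': array([-6.60598649e-01, -3.07110014e+00,  2.88062585e-03]), 'ft_force': array([-0.66254877, -0.37079099, -0.0045941 ]), 'moment': array([ 0.0275292 , -0.03233683,  0.00846621]), 'grip_width': 85.47964386400145}
top {'fx': 361.90610556695555, 'fy': 361.90610556695555, 'cx': 316.6425031971043, 'cy': 200.22981812313213, 'xyz': array([ 467.132588  ,  -12.87190748, 1029.12379821]), 'orientation': array([-2.1781142 ,  2.2263538 , -0.07766036])}
desk_box [([162.4, 287.6], 0.67), ([174.0, 439.3], 0.36)]
lid [([166.0, 290.5], 0.88)]
tin_center [([239.9, 460.4], 0.9), ([267.1, 407.4], 0.86), ([223.2, 418.0], 0.84)]
paint_jar [([175.1, 166.2], 0.94)]
paint_bowl [([175.0, 437.5], 0.86)]
sanding_block [([231.9, 195.7], 0.93), ([227.5, 417.6], 0.64)]
side {'fx': 441.5424770156873, 'fy': 441.5424770156873, 'cx': 312.22784304408265, 'cy': 195.49708544653313, 'xyz': array([509.58628682, 781.55494989, 818.88727635]), 'orientation': array([ 0.02712516,  2.85077322, -1.29240883])}
desk_box [([233.3, 266.5], 0.77)]
lid [([221.6, 274.6], 0.81)]
tin_center [([153.7, 332.6], 0.95), ([131.6, 342.5], 0.67)]
paint_jar [([368.8, 268.0], 0.67)]
paint_bowl [([145.7, 290.4], 0.82)]
sanding_block [([335.0, 348.3], 0.88)]
```

View pics/top0.png

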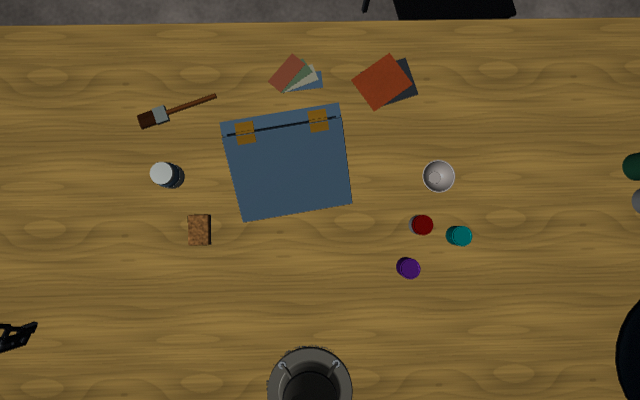

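View pics/side0.png

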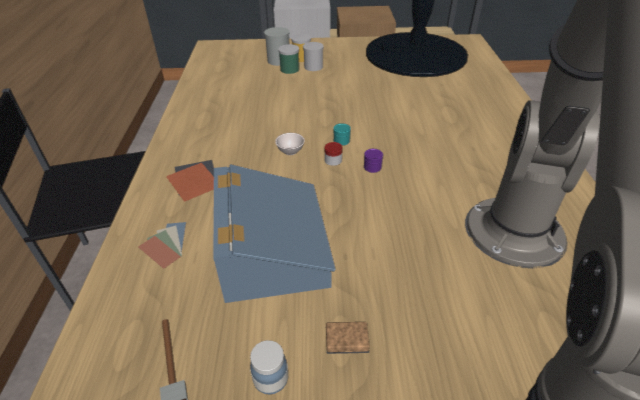

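Top view: the red-lidded tin is at (row 224, col 422), the turquoise look-alike at (236,460) and the purple one at (268,408). The bowl is at (176,438). The red one with the metal side fits. I'll confirm it in an enlarged crop, which also lets me refine the box corners.

Run:
```python
import cv2
im=cv2.imread("pics/top0.png")[90:290,210:480]
cv2.imwrite("pics/crop0.png",cv2.resize(im,None,fx=2.95,fy=2.95,interpolation=cv2.INTER_CUBIC))
```

```text
(no output)
```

View pics/crop0.png

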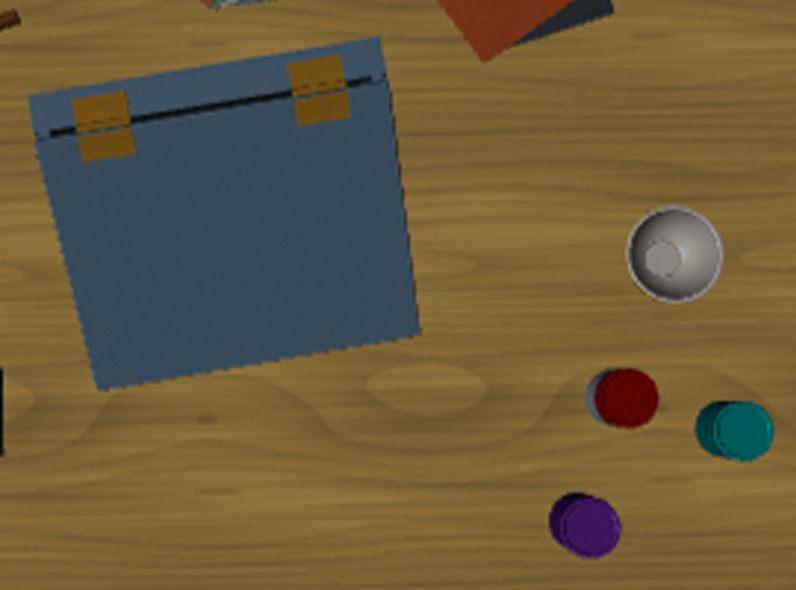

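Confirmed: the red lid over a bright metal side is at crop (627,398), which is full picture (row 224.9, col 422.5). The box corners are clear. Next I fit the box pose and the tin.

```bash
cat > h.py <<'E'
from rig import robot
import numpy as np, cv2
from scipy.spatial.transform import Rotation as R
from scipy.optimize import least_squares
def proj(c,P):
    i=robot.camera_info(c); p=(np.atleast_2d(P)-i["xyz"])@R.from_rotvec(i["orientation"]).as_matrix()
    return np.c_[i["fx"]*p[:,0]/p[:,2]+i["cx"], i["fy"]*p[:,1]/p[:,2]+i["cy"]]
def back(c,u,v,z):
    i=robot.camera_info(c); d=R.from_rotvec(i["orientation"]).apply([(u-i["cx"])/i["fx"],(v-i["cy"])/i["fy"],1])
    return i["xyz"]+d*(z-i["xyz"][2])/d[2]
def box2w(b,P): return R.from_rotvec([0,0,b[2]]).apply(np.atleast_2d(P))+[b[0],b[1],0]
def tool(yaw,tilt=0):  # tool down; jaw axis y at world yaw; 
    return R.from_euler('z',yaw)*R.from_euler('y',tilt)*R.from_euler('x',np.pi)
E
python3 - <<'E'
from h import *
P=np.array([[120,145,155],[120,-145,155],[-129,-148,65],[-129,148,65]])
uv=np.array([[220.2,122.5],[338.8,102.9],[352.4,202.9],[243.6,222.2]])
S=np.array([[333,269],[315,185]])
f=lambda b:np.r_[(proj("top",box2w(b,P))-uv).ravel(),0.7*(proj("side",box2w(b,P[[3,2]]))-S).ravel()]
r=least_squares(f,[550,100,0.15]); print(r.x,np.round(r.fun,1))
g=lambda b:f(b)[:8]; r=least_squares(g,r.x); print(r.x,np.round(r.fun,1))
print("tin",back("top",422.5,224.9,50),back("side",333,148.5,50))
m=robot.camera("top")
for n,uv,z in(("bowl",(438.7,176.2),42),("purple",(408.5,268),50),("teal",(461,236),50),("jar",(161,173),85),("block",(199,229),24)): print(n,back("top",*uv,z))
for t in(1,): 
  for d in robot.regions_of("side","tin_center"): 
    print(d["conf"],np.array(d["location"])*[400,640])
E
```

```text
[6.13857705e+02 3.93976424e+01 1.46941983e-01] [ 0.9 -1.1 -0.6 -0.6  0.3  0.6 -0.6  0.   2.   0.4 -0.7 -0.8]
[6.13069572e+02 3.93750040e+01 1.51561878e-01] [ 0.7 -0.5 -0.9 -0.5  0.5  0.6 -0.4  0.5]
tin [ 446.36196183 -315.60749103   50.        ] [ 448.62359106 -308.22472958   50.        ]
bowl [ 579.06151399 -368.0611385    42.        ]
purple [ 331.44606977 -273.30090342   50.        ]
teal [ 413.96431669 -419.39410249   50.        ]
jar [597.38518533 374.49134168  85.        ]
block [448.51334998 295.45695615  24.        ]
0.73 [161.6   375.808]
0.63 [133.2   344.512]
0.58 [154.68  331.008]
0.57 [144.8   291.328]
0.49 [217.48  279.488]
```

```bash
cat >> h.py <<'E'
B=np.array([613.5,39.4,0.15])
def pose(b,t=0,flip=True,yaw=None):  # box coords TCP -> world pos, rotvec; t>0 tool points down and forward
    r=R.from_euler('z',B[2] if yaw is None else yaw)*R.from_euler('y',-np.radians(t))*R.from_euler('x',np.pi)
    if flip: r=r*R.from_euler('z',np.pi)
    return box2w(B,b)[0], r.as_rotvec()
H=np.array([85,0,155.])
def lidpt(th,r=205,off=9):  # box coords on lid outer face
    a=th-np.radians(25); return H+r*np.array([-np.cos(a),0,np.sin(a)])+off*np.array([np.sin(a),0,np.cos(a)])
E
python3 - <<'E'
from h import *
print(robot.camera_info("wrist")["T_tool_cam"].round(2).tolist(), lidpt(0),lidpt(1.44,230))
print(pose([0,0,0],25)[1], R.from_rotvec(pose([0,0,0],25)[1]).as_matrix()[:,2])
def chk(n,p):
    q=robot.ik(*p); print(n,np.round(p[0]), None if q is None else np.round(q,2))
for fl in(True,False):
  for t in(0,10,20,25):
    c,s=np.cos(np.radians(t)),np.sin(np.radians(t)); n=np.array([-s,0,c])
    chk(("press",fl,t),pose(lidpt(-.05),t,fl)); chk("retreat",pose(lidpt(0)+130*n,t,fl))
    if t: chk("place",pose([0,-50,22],t,fl)); chk("above",pose(np.array([0,-50,22])+200*n,t,fl))
    if t>10:
      for ps in(-35,0): 
        r=pose([0,0,0],t,fl,np.radians(ps))[1]; chk(("pick",ps),(np.array([455,-320,12]),r)); chk("pick up",(np.array([440,-310,200]),r))
  for t in(-20,0,): chk(("open",t),pose(lidpt(1.44)+[10,0,30],t,fl)); chk("open",pose(lidpt(1.0),t,fl))
E
```

```text
[[0.0, -0.96, -0.26, 65.68], [1.0, 0.0, 0.0, 0.07], [-0.0, -0.26, 0.96, -143.13], [0.0, 0.0, 0.0, 1.0]] [-104.5966607     0.           76.52002643] [-30.96783528   0.         353.82771733]
[-0.20276978  2.69852593  0.04495298] [ 0.41787271  0.06315528 -0.90630779]
('press', True, 0) [514.  24.  67.] [-0.31  0.45  0.17  2.08 -0.13  0.62  1.67]
retreat [510.  24. 207.] [-0.47  0.24  0.35  1.99 -0.1   0.93  1.66]
('press', True, 10) [514.  24.  67.] [-0.29  0.39  0.14  2.2  -0.14  0.38  1.68]
retreat [488.  20. 205.] [-0.6   0.11  0.46  2.17 -0.07  0.71  1.63]
place [621. -10.  22.] [-0.09  0.59  0.02  1.97 -0.06  0.41  1.7 ]
above [587. -15. 219.] [-0.46  0.27  0.47  1.94 -0.2   0.79  1.83]
('press', True, 20) [514.  24.  67.] [ 0.17  0.37 -0.39  2.3   0.83  0.2   0.75]
retreat [466.  17. 199.] [-0.79 -0.03  0.62  2.35  0.05  0.47  1.51]
place [621. -10.  22.] [ 0.25  0.59 -0.4   2.08  0.86  0.24  0.86]
above [553. -20. 210.] [-0.59  0.15  0.59  2.16 -0.26  0.52  1.91]
('pick', -35) [ 455 -320   12] [ 0.8   0.54 -0.39  2.23  1.37  0.24  0.13]
pick up [ 440 -310  200] [0.26 0.13 0.23 2.
[... 2160 characters left out ...]

place [621. -10.  22.] [ 0.83  0.95 -1.19  2.1   1.63  0.75 -2.76]
above [537. -23. 203.] [-0.74  0.11  0.76  2.27 -0.36  0.39 -1.12]
('pick', -35) [ 455 -320   12] [ 0.73  0.53 -0.32  2.29  2.03  0.23  2.6 ]
pick up [ 440 -310  200] [-0.57  0.17  1.17  2.29 -0.38  0.37 -1.3 ]
('pick', 0) [ 455 -320   12] [ 1.33  0.7  -0.83  2.2   1.25  0.22 -2.05]
pick up [ 440 -310  200] [-0.27  0.26  1.09  2.22 -0.93  0.68 -0.09]
('open', -20) [606.  38. 363.] [-0.63  0.58  0.79  1.33 -0.31  1.73 -1.28]
open [531.  27. 272.] [-0.71  0.5   0.78  1.65 -0.27  1.48 -1.28]
('open', 0) [606.  38. 363.] [-0.76  0.33  0.79  1.59 -0.24  1.32 -1.35]
open [531.  27. 272.] [-0.84  0.25  0.81  1.89 -0.2   1.09 -1.37]
```

Run:
```python
from h import *
robot.grip(0,40)
t=10; n=np.array([-np.sin(np.radians(25)),0,np.cos(np.radians(25))])
p,r=pose(lidpt(0)+[-45,0,120],t); robot.goto(p,r)
robot.movel(pose(lidpt(0)+15*n,t)[0],v=150)
print(robot.read_state()["clock"],robot.read_state()["ft_force"])
hit=robot.movel(pose(lidpt(0)-14*n,t)[0],v=25,f_stop=15)
s=robot.read_state(); print(hit,s["tool_pos"],s["ft_force"], "depth along n",(R.from_rotvec([0,0,-B[2]]).apply(s["tool_pos"]-[*B[:2],0])-lidpt(0))@n)
robot.movel(p,v=300)
robot.hold(1.5)
im=robot.camera("side"); cv2.imwrite("pics/side1.png",im[:,:,::-1]); print(robot.read_state()["clock"])
```

```text
4.7167 [0.20705511 0.05843264 0.50749617]
True [512.56918666  24.2345432   70.86501842] [-5.57191616 -0.63774548 14.65187315] depth along n -6.195625075748454
7.7
```

View pics/side1.png

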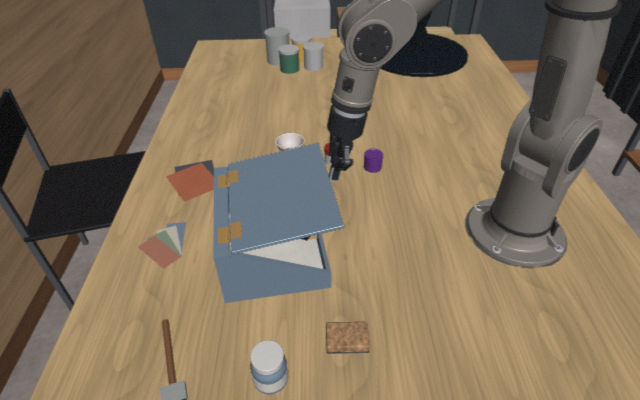

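The lid released: it's open and rising, with its free edge at about (340,222). Next I check the tin with the wrist camera.

```bash
cat >> h.py <<'E'
def wrist_back(uv,z,st):
    i=robot.camera_info("wrist"); T=np.eye(4); T[:3,:3]=R.from_rotvec(st["orientation"]).as_matrix(); T[:3,3]=st["tool_pos"]
    T=T@i["T_tool_cam"]; d=T[:3,:3]@[(uv[0]-i["cx"])/i["fx"],(uv[1]-i["cy"])/i["fy"],1]; o=T[:3,3]
    return o+d*(z-o[2])/d[2]
TL=18; YP=np.radians(-35)
RP=pose([0,0,0],TL,True,YP)[1]; ZP=R.from_rotvec(RP).as_matrix()[:,2]
E
python3 - <<'E'
from h import *
tin=np.array([447,-313,30.])
p=tin-ZP*150; robot.goto(p,RP); robot.grip(85)
for k in range(1):
    st=robot.read_state(); im=robot.camera("wrist"); cv2.imwrite("pics/w1.png",im[:,:,::-1])
    hsv=cv2.cvtColor(im,cv2.COLOR_RGB2HSV); m=(((hsv[...,0]<8)|(hsv[...,0]>172))&(hsv[...,1]>150)&(hsv[...,2]>50)).astype(np.uint8)
    n,l,s,c=cv2.connectedComponentsWithStats(m); j=1+np.argmax(s[1:,4]); print(s[j],c[j],wrist_back(c[j],50,st))
    ys,xs=np.nonzero(l==j); 
    Q=np.array([wrist_back((x,y),50,st) for x,y in zip(xs[::5],ys[::5])]); print(Q.min(0),Q.max(0))
print(st["clock"])
E
```

```text
[ 284  167   66   64 3305] [316.80151286 198.78426626] [ 445.06683722 -314.13238595   50.        ]
[ 416.93819028 -344.1106513    50.        ] [ 475.176412   -287.19817754   50.        ]
9.65
```

View pics/w1.png

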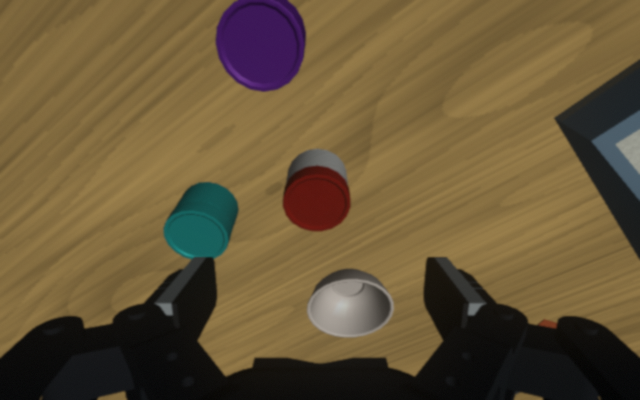

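The picture shows the red tin at (317,199), matching the top-camera estimate, with purple at (262,42), turquoise at (203,220) and the bowl at (350,302) all clear. Now I grasp it.

Run:
```python
from h import *
g=np.array([446,-315.6,33.]); tcp=g+ZP*23
robot.movel(tcp-ZP*80,v=200); robot.movel(tcp,v=100)
robot.grip(0,40); s=robot.read_state(); print(s["grip_width"],s["tool_pos"],s["ft_force"])
robot.movel(tcp+[0,0,30],v=80); robot.hold(.2)
s=robot.read_state(); print(s["grip_width"],s["ft_force"],s["clock"])
q=np.array(robot.ik(tcp+[0,0,190],RP)); print(np.round(s["qpos"],2),np.round(q,2))
robot.movel(tcp+[0,0,190],v=200)
im=robot.camera("side"); cv2.imwrite("pics/side2.png",im[:,:,::-1])
for x in(-28,):
  n=-R.from_rotvec(pose([0,0,0],TL)[1]).as_matrix()[:,2]; n=R.from_rotvec([0,0,-B[2]]).apply(n)
  e=np.array([x,-55,43.])-n*23
  for d in(0,80,200): print(d,np.round(pose(e+n*d,TL)[0]),np.round(robot.ik(*pose(e+n*d,TL)),2))
print(np.round(robot.read_state()["qpos"],2),robot.read_state()["clock"])
```

```text
Traceback (most recent call last):
rig.PlanningError: the arm cannot follow that straight line within its joint ranges
```

Run:
```python
from h import *
g=np.array([446,-315.6,33.])
print(np.round(robot.read_state()["qpos"],2))
for t in(12,15,18):
  for ps in(-60,-35,-10):
    r=pose([0,0,0],t,True,np.radians(ps))[1]; Z=R.from_rotvec(r).as_matrix()[:,2]; tcp=g+Z*23
    for d in(0,30,80,130):
      q=robot.ik(tcp-Z*d,r); print(t,ps,d,None if q is None else np.round(q,2))
for t in(12,15,18):
  n=R.from_rotvec([0,0,-B[2]]).apply(-R.from_rotvec(pose([0,0,0],t)[1]).as_matrix()[:,2])
  e=np.array([-30,-55,43.])-n*23
  for d in(0,80,200): print("pl",t,d,np.round(robot.ik(*pose(e+n*d,t)),2))
```

```text
[ 0.01  0.37  0.55  2.29 -0.64  0.27  2.06]
12 -60 0 [-0.07  0.64  0.64  2.18 -0.81  0.34  1.72]
12 -60 30 [-0.14  0.6   0.73  2.19 -0.74  0.4   1.66]
12 -60 80 [-0.27  0.52  0.88  2.19 -0.63  0.49  1.57]
12 -60 130 [-0.41  0.44  1.02  2.18 -0.5   0.59  1.46]
12 -35 0 [ 0.16  0.57  0.41  2.18 -0.73  0.29  2.14]
12 -35 30 [ 0.09  0.51  0.49  2.19 -0.67  0.34  2.08]
12 -35 80 [-0.04  0.43  0.65  2.2  -0.58  0.44  2.  ]
12 -35 130 [-0.2   0.34  0.83  2.2  -0.48  0.54  1.92]
12 -10 0 [ 0.38  0.54  0.2   2.16 -0.62  0.31  2.52]
12 -10 30 [ 0.35  0.48  0.25  2.16 -0.57  0.36  2.47]
12 -10 80 [ 0.26  0.39  0.36  2.17 -0.5   0.46  2.41]
12 -10 130 [ 0.13  0.3   0.52  2.16 -0.44  0.57  2.37]
15 -60 0 [-0.07  0.63  0.62  2.21 -0.84  0.26  1.74]
15 -60 30 [-0.16  0.58  0.71  2.22 -0.76  0.32  1.66]
15 -60 80 [-0.31  0.51  0.88  2.23 -0.64  0.42  1.56]
15 -60 130 [-0.47  0.43  1.06  2.23 -0.5   0.51  1.44]
15 -35 0 [ 0.21  0.55  0.34  2.22 -0.79  0.2   2.2 ]
15 -35 30 [ 0.13  0.49  0.43  2.23 -0.72  0.26  2.13]
15 -35 80 [-0.02  0.4   0.61  2.24 -0.6   0.36  2.02]
15 -35 130 [-0.21  0.31  0.81  
[... 664 characters left out ...]
  1.91]
18 -10 0 [ 0.56  0.53  0.01  2.21 -0.83  0.17  2.76]
18 -10 30 [ 0.52  0.46  0.06  2.22 -0.72  0.23  2.66]
18 -10 80 [ 0.43  0.35  0.18  2.24 -0.62  0.33  2.56]
18 -10 130 [ 0.29  0.24  0.36  2.24 -0.54  0.44  2.49]
pl 12 0 [-0.3   0.58  0.3   2.07 -0.54  0.35  2.16]
pl 12 80 [-0.44  0.44  0.47  2.08 -0.47  0.5   2.09]
pl 12 200 [-0.74  0.25  0.81  2.05 -0.32  0.74  1.98]
pl 15 0 [-0.26  0.56  0.25  2.1  -0.6   0.28  2.22]
pl 15 80 [-0.4   0.41  0.42  2.12 -0.49  0.42  2.12]
pl 15 200 [-0.77  0.2   0.82  2.11 -0.32  0.66  1.98]
pl 18 0 [-0.2   0.55  0.18  2.13 -0.67  0.19  2.3 ]
pl 18 80 [-0.34  0.39  0.35  2.17 -0.52  0.34  2.16]
pl 18 200 [-0.79  0.15  0.83  2.17 -0.31  0.58  1.98]
```

```bash
cat >> h.py <<'E'
TL=14; YP=np.radians(-60)
RP=pose([0,0,0],TL,True,YP)[1]; ZP=R.from_rotvec(RP).as_matrix()[:,2]
E
python3 - <<'E'
from h import *
g=np.array([446,-315.6,33.]); tcp=g+ZP*23
robot.goto(tcp-ZP*80,RP); robot.movel(tcp,v=100)
robot.grip(0,40); s=robot.read_state(); print(s["grip_width"],s["tool_pos"],tcp,s["ft_force"])
robot.movel(tcp+[0,0,30],v=80); robot.hold(.2)
s=robot.read_state(); print(s["grip_width"],s["ft_force"],s["clock"])
if s["grip_width"]>40:
    robot.movel(tcp+[0,0,170],v=200)
    n=R.from_rotvec([0,0,-B[2]]).apply(-R.from_rotvec(pose([0,0,0],TL)[1]).as_matrix()[:,2])
    e=np.array([-33,-55,43.])-n*23
    p,r=pose(e+n*190+[-25,0,0],TL); robot.goto(p,r)
    im=robot.camera("side"); cv2.imwrite("pics/side2.png",im[:,:,::-1])
    for d in(0,80,190): print(d,np.round(robot.ik(*pose(e+n*d,TL)),2))
print(np.round(robot.read_state()["qpos"],2),robot.read_state()["clock"])
E
```

```text
55.26668216809541 [ 449.12880846 -320.2729812    11.31821471] [ 448.7821018  -320.41874167   10.6831983 ] [-1.66791256  1.99127009  6.97643484]
55.05928667270762 [ 0.31874039 -0.19224642 -1.89207191] 12.9333
0 [-0.49  0.62  0.56  2.11 -1.    0.4   2.57]
80 [-0.69  0.51  0.81  2.13 -0.85  0.54  2.45]
190 [-1.01  0.36  1.19  2.11 -0.62  0.74  2.27]
[-1.08  0.32  1.25  2.16 -0.58  0.71  2.26] 14.975
```

View pics/side2.png

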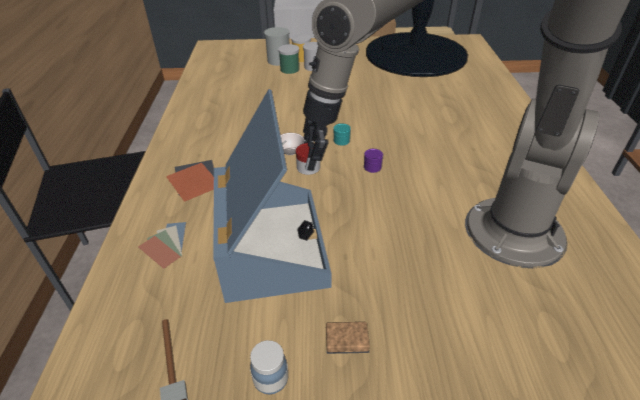

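The tin is held upright at (308,160) in front of the fully open lid, whose top edge is at (270,95). The catch at (306,229) and the bare floor are visible. Now I lower it.

Run:
```python
from h import *
n=R.from_rotvec([0,0,-B[2]]).apply(-R.from_rotvec(pose([0,0,0],TL)[1]).as_matrix()[:,2])
e=np.array([-33,-55,43.7])-n*23
print(robot.movel(pose(e+n*60,TL)[0],v=120,f_stop=15), robot.movel(pose(e+[0,0,12],TL)[0],v=100,f_stop=15))
h=robot.movel(pose(e+[0,0,-6],TL)[0],v=12,f_stop=4); s=robot.read_state()
print(h,s["tool_pos"],pose(e,TL)[0],s["ft_force"],s["clock"])
im=robot.camera("side"); cv2.imwrite("pics/side3.png",im[90:290,190:390,::-1].repeat(3,0).repeat(3,1))
```

```text
False False
True [594.52167837 -19.09208286  21.3238654 ] [594.5913753  -19.08236346  21.3831983 ] [-2.48341842  0.69447301  5.47203581] 17.8917
```

View pics/side3.png

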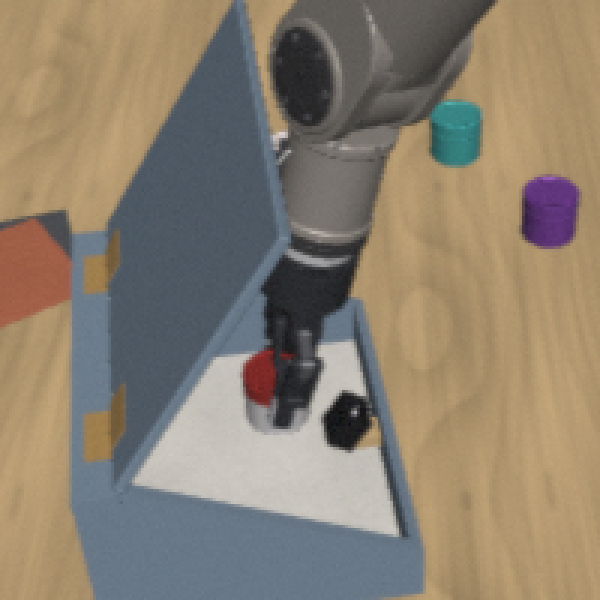

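The tin stands on the floor beside the catch and is still gripped. I release, retreat, then move above and behind the lid edge.

Run:
```python
from h import *
n=R.from_rotvec([0,0,-B[2]]).apply(-R.from_rotvec(pose([0,0,0],TL)[1]).as_matrix()[:,2])
e=np.array([-33,-55,43.7])-n*23
robot.grip(80); robot.hold(.2)
robot.movel(pose(e+n*60,TL)[0],v=60,f_stop=12)
im=robot.camera("wrist"); cv2.imwrite("pics/w2.png",im[:,:,::-1])
robot.movel(pose(e+n*180+[-35,0,0],TL)[0],v=200)
robot.grip(0)
p,r=pose([-90,-20,420],0); robot.goto(p,r)
robot.movel(pose([-10,0,420],-10)[0],v=200,rot=pose([0,0,0],-10)[1])
print(np.round(robot.read_state()["qpos"],2),robot.read_state()["clock"])
for th in(1.44,1.1,.8,.4,.1,-.05): print(th,np.round(pose(lidpt(th),10-20*th/1.44)[0]),np.round(robot.ik(*pose(lidpt(th),10-20*th/1.44)),2))
im=robot.camera("side"); cv2.imwrite("pics/side4.png",im[20:300,170:430,::-1].repeat(2,0).repeat(2,1))
```

```text
[-0.7   0.44  0.82  1.37 -0.27  1.64  1.82] 22.7417
1.44 [596.  37. 333.] [-0.71  0.46  0.8   1.53 -0.29  1.47  1.84]
1.1 [543.  29. 288.] [-0.81  0.33  0.83  1.78 -0.24  1.24  1.81]
0.8 [511.  24. 236.] [-0.87  0.28  0.86  1.96 -0.24  1.03  1.81]
0.4 [495.  21. 157.] [-0.85  0.31  0.82  2.15 -0.35  0.73  1.91]
0.1 [503.  23.  96.] [-0.73  0.39  0.68  2.22 -0.53  0.51  2.06]
-0.05 [514.  24.  67.] [-0.63  0.44  0.57  2.23 -0.62  0.41  2.14]
```

View pics/side4.png

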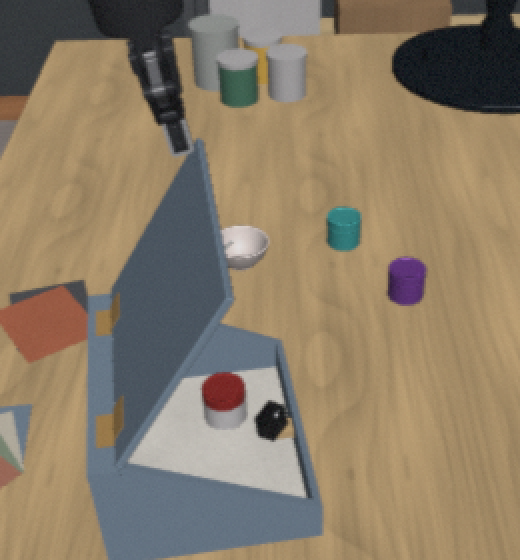

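The tin stands upright inside the box at crop (225,400), and the fingertips are above and behind the lid edge. I close along the lid's arc and press.

Run:
```python
from h import *
T=lambda th:10-20*th/1.44
robot.movel(pose(lidpt(1.44,205,32),0)[0],v=150,f_stop=15)
for th in np.arange(1.36,.05,-.14):
    p,r=pose(lidpt(th,205,11),T(th)); robot.movel(p,v=110,rot=r)
    s=robot.read_state(); print(round(th,2),s["ft_force"].round(1),round(s["clock"],1))
p,r=pose(lidpt(0.03),10); robot.movel(p,v=60,rot=r)
n=np.array([-np.sin(np.radians(25)),0,np.cos(np.radians(25))])
f0=robot.read_state()["ft_force"]
hit=robot.movel(pose(lidpt(0)-14*n,10)[0],v=20,f_stop=15); s=robot.read_state()
print(f0,hit,s["ft_force"],(R.from_rotvec([0,0,-B[2]]).apply(s["tool_pos"]-[*B[:2],0])-lidpt(0))@n)
robot.movel(pose(lidpt(0)+[-45,0,120],10)[0],v=200)
robot.hold(1); im=robot.camera("side"); cv2.imwrite("pics/side5.png",im[90:390,120:420,::-1].repeat(2,0).repeat(2,1)); print(robot.read_state()["clock"])
```

```text
1.36 [0.  0.2 0.1] 23.9
1.22 [ 0.5 -0.1  1.2] 24.4
1.08 [-0.   0.6  0.9] 24.8
0.94 [ 0.4 -0.7  0.5] 25.2
0.8 [0.4 0.1 1.3] 25.6
0.66 [-0.6 -0.3  0.3] 26.0
0.52 [-0.1  0.6  0.6] 26.4
0.38 [-0.6  0.3  1.3] 26.8
0.24 [-1.5 -0.6  0.9] 27.2
0.1 [-0.8  0.3  1.4] 27.6
[-0.41858893  0.23131047  0.79459857] True [-6.42796789 -0.57837062 15.21514485] -6.222817953795165
30.5917
```

View pics/side5.png

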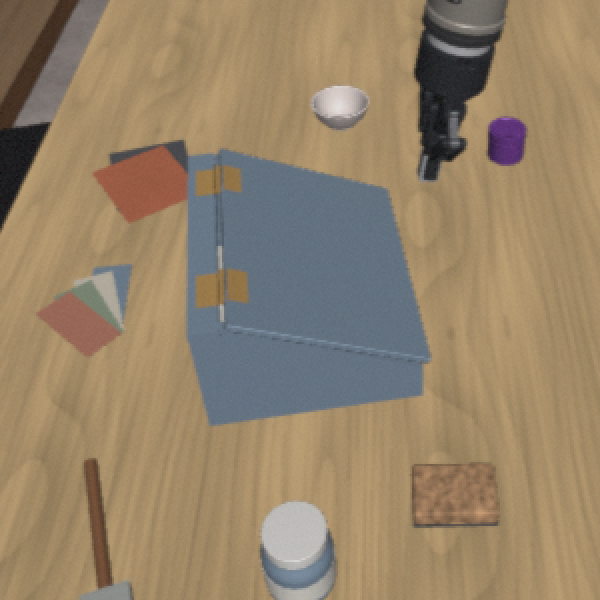

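The lid is shut: its front-left corner is at (335,269), against (333,269) at the start. I compare against the first image numerically, then hand in.

Run:
```python
from h import *
robot.hold(1)
a=cv2.imread("pics/side0.png").astype(int); b=robot.camera("side")[:,:,::-1].astype(int)
d=abs(a-b).max(2)
for n,(r0,r1,c0,c1) in dict(lid=(165,300,210,336),jar=(335,395,245,295),block=(318,358,322,374),bowl=(132,158,272,308)).items(): print(n,d[r0:r1,c0:c1].mean().round(2),(d[r0:r1,c0:c1]>40).sum())
s=robot.read_state(); print(s["ft_force"],s["clock"]); robot.sign_off()
```

```text
lid 3.66 92
jar 3.6 0
block 3.28 0
bowl 3.66 0
[ 0.00166575 -0.11640364  0.19576828] 31.6417
the job is handed in; nothing more can be done
```

The job is done and handed in at 31.6 s of the 70 s allowed. I pressed the lid near its front edge and it sprang open. I then set the red-lidded tin on the bare floor inside the box and pushed the lid down until the catch held it.

- **Tin:** contact with the floor was felt before I released it. The picture after release shows it standing upright beside the catch. I could not see it once the lid was shut.
- **Lid:** pictures about 1 s and 2 s after the last push show it shut. In a comparison with the first picture, 92 pixels in the lid area differed clearly. I did not look into the cause, though the lid's front-left corner lies within 2 pixels of where it started.
- **Bystanders:** the paint jar, bowl and sanding block look unchanged from the first picture. I did not touch the purple and turquoise look-alikes.
- **Robot:** the force on the tool read about 0 N at hand-in, and the gripper was clear of everything.

The first straight line towards the tin was refused as outside the arm's joint ranges. Nothing moved, and I picked the tin up at a smaller tilt instead.

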